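Lap the flat of a skiving knife on a tilted bench stone

TASK

Take the burr off the back of the skiving knife: pick it up by its handle and lay the flat back of its blade flush on the tilted stone near the stone's left-hand end (left as the robot sees it), edge pointing up the slope, most of the blade on the stone and the handle out over the low side. Feel it sit flat, press lightly, and draw it flat along the stone past the middle to the right-hand end. Finish there while still holding the knife pressed lightly and flush on the stone - do not lift it or let go - and leave the stone's tilt and the other things on the bench alone.

Things in the scene. Friction and masses are not known exactly. Their poses are not given: they have to be found in the camera images.
- knife: skiving knife, about 170 g: flat wooden handle (x -118 to 0, z -5 to +11 mm, 30 mm wide), flat steel blade (x 0 to 65, z 0 to 4 mm, 40 mm wide), bevelled on top. Flat back: the blade's underside at the start. Origin: on the flat back, mid-width, where blade meets handle; x to the edge, z up off the back. The handle stands 5 mm below the back: keep it off the stone. Lies on the mat on its handle.
- knife_edge (a point): middle of the knife's cutting edge, on the flat back: 65 mm in front of the knife's origin; same axes as the knife.
- stone_face (a point): centre of the upper face of the oilstone, 205 mm long (y), 75 wide (x), 25 thick, set crosswise in a tilting bed. The face slopes down towards the robot by 10 to 29 degrees, new each time; clamped, yields only above some 4 N m. x points up the slope, y level along the stone to its left-hand end, z square out of the face. No part of the stand rises above the face's plane.
- stand: grey iron stand of the stone, fixed: base 130 x 276 x 10 mm, two end cheeks carrying the bed on a pivot 85 mm above the bench (the stone's face is 39 mm off the pivot), black clamp knobs outside (304 mm overall). Origin: centre of its underside; x away from the robot, y left along the stone, z up.
- mat: black rubber tooling mat 230 x 150 x 6 mm, fixed, long side along its x. Origin: centre of its underside.
- cement_tin: bare metal tin, 72 mm across and 85 mm high, loose, at the left of the work; leave it alone. Origin: centre of its underside.
- strap_cutter: wooden strap cutter lying at the right of the work, loose: a head block with a 170 mm cross-beam along its y, a handle along its x to 130 mm from its origin, 46 mm high; leave it alone. Origin: under the head block.
- buckle: brass belt buckle 55 x 51 mm, 11 mm high, lying flat on the near side of the bench, loose; leave it alone. Origin: its centre, underside.
Things that resemble listed ones, but are neither listed nor needed, are in the scene too. There is more than one size of the knife; the one meant has the size given above.

How it is judged:
On the way, in this order (a step that is already met when the one before it is completed fails the run):
1. the flat back lies flush on the stone at its left-hand end, lightly pressed (angle between the z axis of knife and the z axis of stone_face, either way round below 0.026 rad and angle between the x axis of knife and the x axis of stone_face, either way round below 0.3 rad and z of knife_edge in the frame of stone_face below 0.002 m and x of knife_edge in the frame of stone_face between -0.005 and 0.0375 m and x of knife in the frame of stone_face below -0.02 m and contact force between knife and stand between 1 and 18 N and contact force between the fingers and knife above 2 N and y of knife_edge in the frame of stone_face above 0.025 m), for 0.3 s.
2. drawn flat along the stone: flush and lightly pressed as it passes the middle (angle between the z axis of knife and the z axis of stone_face, either way round below 0.026 rad and angle between the x axis of knife and the x axis of stone_face, either way round below 0.3 rad and z of knife_edge in the frame of stone_face below 0.002 m and x of knife_edge in the frame of stone_face between -0.005 and 0.0375 m and x of knife in the frame of stone_face below -0.02 m and contact force between knife and stand between 1 and 18 N and contact force between the fingers and knife above 2 N and y of knife_edge in the frame of stone_face between -0.012 and 0.012 m), for 0.05 s.
At the end, for the whole second after the job is handed in: The gripper still holds the knife, its back on the stone 25 mm or more right of the stone's centre, parallel to its face within 1.5 degrees, edge within 2 mm of it, pressed with 1 to 18 N; edge up the slope within 17 degrees, 32 mm or more of blade on the stone, edge not past its upper side (angle between the z axis of knife and the z axis of stone_face, either way round below 0.026 rad and angle between the x axis of knife and the x axis of stone_face, either way round below 0.3 rad and z of knife_edge in the frame of stone_face below 0.002 m and x of knife_edge in the frame of stone_face between -0.005 and 0.0375 m and x of knife in the frame of stone_face below -0.02 m and contact force between knife and stand between 1 and 18 N and contact force between the fingers and knife above 2 N and y of knife_edge in the frame of stone_face between -0.1 and -0.025 m); the arm keeps its last pose, push and grip.
It fails at once if the knife is pressed hard on the stone (over 40 N) (contact force between knife and stand above 40 N).
It fails at once if the stone's tilt is changed (the face's centre shifts by over 3 mm) (distance of stone_face from where it was at the start of the episode above 0.003 m).
It fails at once if another thing on the bench is disturbed (over 20 mm) (distance of any of cement_tin, strap_cutter, buckle from where it was at the start of the episode above 0.02 m).
It also fails if it takes over 72 s, if anything falls off the work surface, if the arm or the gripper's body presses on something with over 40 N, if the wrist force passes 120 N, or if a joint passes its speed limit or range.

ROBOT

A 6-joint arm with a two-finger parallel gripper is mounted at the origin on the work surface. World frame = base frame: x ahead of the robot, y to its left, z up, the work surface at z = 0. Lengths are in m, angles in rad, forces in N, time in s.
With the tool pointing down it reaches from about 0.375 to 0.9 m from the base axis. Payload 3.1 kg.
Tool frame: the origin (TCP) lies at the very end of the fingers, on their centre line; the grasp point (between the pads) lies 19 mm behind it; z points along the fingers, y is the line along which they close (so a half turn about z gives the same grasp; the last joint's range is limited). The gripper opens to 87 mm and grips with 3 to 60 N. Pads are 19 mm wide; open, the fingers measure 117 mm over their backs; the gripper's body (75 mm by 190 mm) begins 51 mm behind the grasp point.
Start: joints at [1.121, 0.527, 1.433, -0, 1.181, -0.178], TCP at [0.167, 0.602, 0.223] pointing down, gripper open.
Joint ranges: [-3.08, 3.08], [-0.75, 2.2], [0.22, 2.44], [-1.43, 4.57], [0, 2.65], [-2.85, 2.85]. Speed limits (rad/s): [2.79, 2.79, 3.14, 3.14, 3.14, 3.14].

INTERFACE

Orientations are given as a unit quaternion [x, y, z, w].
In Python, from rig import robot gives the robot as it stands. The module is installed in compiled form; this text tells all that it offers.
- The arm moves only by the tool play_rows, never from a script. Its argument "steps" is one flat list of numbers, 5 for each row, row after row: the opening, from -1 (shut) to 1 (fully open), then the shift along the tool's x, y, z as a fraction of full scale, then the turn about the tool's z as a fraction of full scale. In form: [claw, tx, ty, tz, twist, claw, tx, ty, tz, twist, ...]. A call has exactly 10 rows; each row shifts and turns the commanded pose from where the row before left it, along the tool's axes as they then stand; what a row does not reach is not made up. Full scale, the value 1, is 0.03 m for a shift and 0.1 rad for a turn. A row lasts 1/10 s, in which the tool goes at most 50 mm and 8.59 degrees, less where a joint would pass 70% of its speed; a pose out of reach is approached as far as the arm can. A call with a number of a shift or a turn outside -1 to 1 is refused whole. A call with a gripper value outside its range is refused whole. The fingers move at their own pace and stop on an object; "grip_force" is the grip in N (left out, the last holds). Time passes only in rows, so rows that do not move let the fingers close, or fill a call up. It gives the time, the measured TCP pose, the force, the opening and the grip force at its end, in the units of the state.
- robot.get_obs(): the state, without advancing time (a new reading comes with each control period).
- robot.camera(name): name is "scene" or "top" or "wrist"; returns a dict with "image" (420x560x3 uint8, red, green, blue), "mtx" (3x3 intrinsics, pixels), "rvec" (rotation vector, rad) and "tvec" (3), from world to camera coordinates, as OpenCV has them. Camera axes: x right, y down, z forward; pixel columns grow to the right and rows downward; lengths in m; the calibration is good to about 2 mm. A picture is of the moment at which its call begins. There is no depth.
- robot.hand_in(): hands the job in; it is judged then, once.
The state is a dict: "time": time; "q": joint angles; "joint_velocities": joint speeds; "joint_torque": joint torques, N m; "position": TCP position; "tool_rot": TCP orientation; "ft_force": force on the tool from outside, world axes, zero at the start; "moment": the same for the moment, N m; "grip_width": finger opening in m; "grip_force": force on a finger pad.
Only numpy, scipy, OpenCV 4.12 (cv2) and the standard library are available. Lean on these libraries where they do the work, as an engineer would, in place of code of your own. Each camera call takes 0.05 s, during which the arm holds its last target. There are 200 camera calls.

## Working session

There is one attempt and no reset: what is moved stays moved. The work goes in short steps, Python scripts to look and compute and a tool call to move; the robot and the scene stay as the last step left them, time stands still between calls to the robot, and variables do not carry over. Pictures are saved under pics/ and viewed, at most 10 in all, crops included, and the job is handed in when it is done.

Besides the shell and the picture viewer there is one more tool, called after ">>>" as name(argument=value, ...), one argument or row to a line, values as JSON. play_rows: Moves the arm, as the interface text tells. Shift numbers are shares of 0.03 m and turn numbers shares of 0.1 rad, none past 1 either way. Its arguments: {"type":"object","properties":{"steps":{"type":"array"},"grip_force":{"type":"number"}},"required":["steps"]}

```bash
mkdir -p pics
cat > h.py <<'E'
import numpy as np, cv2
from rig import robot
from scipy.spatial.transform import Rotation as R
def snap(n,f):
    c=robot.camera(n); cv2.imwrite(f'pics/{f}.png',c['image'][:,:,::-1]); np.savez(f'pics/{f}.npz',**{k:np.array(c[k],float) for k in('mtx','rvec','tvec')}); return c
def cal(f):
    d=np.load(f'pics/{f}.npz'); return d['mtx'],R.from_rotvec(d['rvec'].ravel()).as_matrix(),d['tvec'].ravel()
def px(f,u,v,z):  # pixel to world at height z
    K,M,t=cal(f); d=M.T@np.linalg.solve(K,[u,v,1]); o=-M.T@t; return o+d*(z-o[2])/d[2]
def proj(f,P):
    K,M,t=cal(f); q=(np.atleast_2d(P)@M.T+t)@K.T; return q[:,:2]/q[:,2:]
E
python3 - <<'E'
from h import *
for n in('scene','top'): 
    snap(n,n+'0'); K,M,t=cal(n+'0'); print(n,K[0,0],-M.T@t)
o=robot.get_obs(); print({k:np.round(v,3) for k,v in o.items()})
a=cv2.imread('pics/scene0.png')
E
```

```text
scene 405.24475970428 [1.02226212 0.83802364 0.70190828]
top 468.2307818836428 [0.51805137 0.00582276 1.24039246]
{'time': np.float64(0.1), 'q': array([ 1.122,  0.528,  1.434,  0.   ,  1.181, -0.179]), 'joint_velocities': array([-0.001, -0.001, -0.003,  0.   , -0.001,  0.001]), 'joint_torque': array([-1.0000e-03, -4.4099e+01, -1.7715e+01,  6.3000e-02,  5.3000e-02,
       -0.0000e+00]), 'position': array([0.167, 0.602, 0.222]), 'tool_rot': array([ 0.135,  0.991, -0.001, -0.   ]), 'ft_force': array([-0.164,  0.599,  0.645]), 'moment': array([0.032, 0.028, 0.007]), 'grip_force': np.float64(0.0), 'grip_width': np.float64(0.087)}
```

View pics/top0.png

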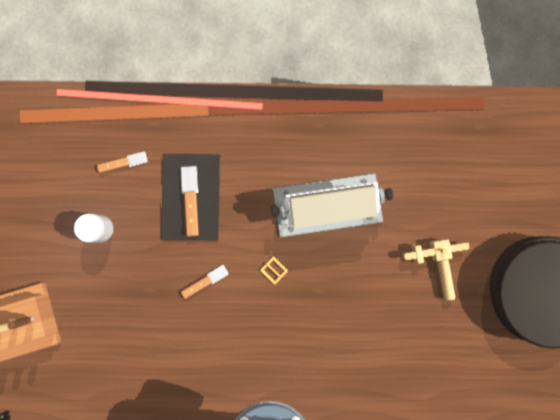

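View pics/scene0.png

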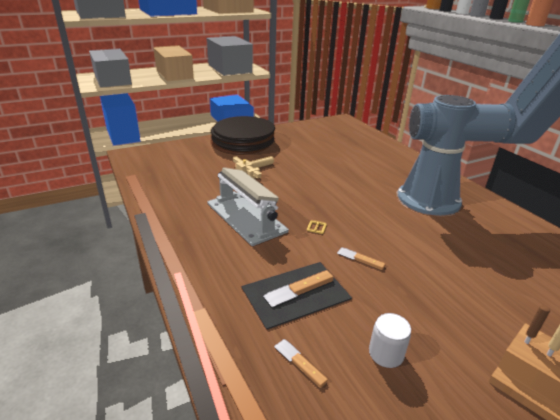

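Candidates for the knife: on the mat at (190,200), at (122,162) and at (205,282) in the top picture, plus one in the block at (15,325). The one on the mat is longest (about 70 px, or 180 mm) and lies on its handle on the mat as described. I'll check it in a close crop.

Run:
```python
from h import *
a=cv2.imread('pics/top0.png')
A=cv2.resize(a[150:245,155:230],None,fx=6,fy=6,interpolation=cv2.INTER_CUBIC)   # x155,y150 /6
B=cv2.resize(a[165:245,265:400],None,fx=2.5,fy=2.5,interpolation=cv2.INTER_CUBIC)
c=np.zeros((570,800,3),np.uint8); c[:570,:450]=A; c[:200,455:455+337]=B
cv2.imwrite('pics/crop1.png',c)
```

```text
Traceback (most recent call last):
ValueError: could not broadcast input array from shape (200,338,3) into shape (200,337,3)
```

Run:
```python
from h import *
a=cv2.imread('pics/top0.png')
A=cv2.resize(a[150:245,155:230],None,fx=6,fy=6,interpolation=cv2.INTER_CUBIC)   # x155,y150 /6
B=cv2.resize(a[165:245,265:400],None,fx=2.5,fy=2.5,interpolation=cv2.INTER_CUBIC)
c=np.zeros((570,800,3),np.uint8); c[:570,:450]=A; c[:200,455:455+B.shape[1]]=B
cv2.imwrite('pics/crop1.png',c)
```

```text
(no output)
```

View pics/crop1.png

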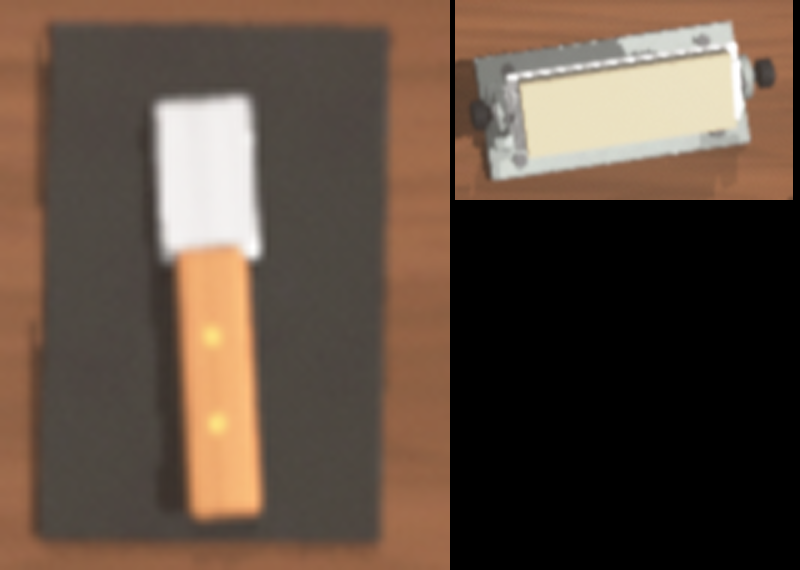

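The crop confirms the knife on the mat: edge middle at crop (204,98), blade/handle joint at (212,250), handle end at (226,518). The stone face corners are about (520,82), (733,50), (738,128) and (527,158).

Run:
```python
from h import *
f='top0'
P=lambda u,v,z: px(f,155+u/6-.4,150+v/6-.4,z)
e=P(204,98,.013);j=P(212,250,.022);h=P(226,518,.022)
print(e,j,h,np.linalg.norm(h-j),np.linalg.norm((e-j)[:2]))
d=(e-h)[:2]; yaw=np.arctan2(d[1],d[0]); print('yaw',np.degrees(yaw))
S=lambda u,v,z: px(f,265+(u-455)/2.5-.3,165+v/2.5-.3,z)
for z in(.105,.12,.135): print(z,[S(*c,z)[:2].round(4) for c in((520,82),(733,50),(738,128),(527,158))])
o=robot.get_obs(); Rt=R.from_quat(o['tool_rot']).as_matrix(); print(Rt.round(3))
t=j+ (h-j)*22/118; print('target',t); dd=np.array([t[0],t[1],.1])-o['position']; print(dd,(Rt.T@dd)/.03)
c=snap('wrist','w0'); K,M,tt=cal('w0'); print('wristcam in tool', Rt.T@(-M.T@tt-o['position']), (M@Rt).round(3),K)
```

```text
[0.71805276 0.21597309 0.013     ] [0.64999601 0.20976331 0.022     ] [0.5337073  0.20165534 0.022     ] 0.11657102136803826 0.068339467330669
yaw 4.441135536281903
0.105 [array([ 0.6277, -0.0492]), array([ 0.6607, -0.2578]), array([ 0.5842, -0.2621]), array([ 0.5536, -0.0563])]
0.12 [array([ 0.6262, -0.0485]), array([ 0.6588, -0.2543]), array([ 0.5834, -0.2586]), array([ 0.5532, -0.0555])]
0.135 [array([ 0.6248, -0.0478]), array([ 0.6569, -0.2508]), array([ 0.5825, -0.255 ]), array([ 0.5527, -0.0547])]
[[-0.964  0.267 -0.001]
 [ 0.267  0.964 -0.002]
 [ 0.    -0.002 -1.   ]]
target [0.62831506 0.20825166 0.022     ]
[ 0.46146901 -0.39338924 -0.12167504] [-18.33038467  -8.51358761   4.06582024]
wristcam in tool [ 0.08147654 -0.00034712 -0.16203549] [[-0.001  1.    -0.   ]
 [-0.955 -0.001 -0.295]
 [-0.295  0.     0.955]] [[289.89258362   0.         283.22668614]
 [  0.         289.89258362 212.843035  ]
 [  0.           0.           1.        ]]
```

>>> play_rows(
  steps=[1,0,0,0,-0.87,1,0,0,0,-0.87,1,0,0,0,-0.87,1,0,0,0,-0.87,1,-0.8,-0.8,0,0,1,-0.8,-0.8,0,0,1,-0.8,-0.8,0,0,1,-0.8,-0.8,0,0,1,-0.8,-0.8,0,0,1,-0.8,-0.8,0,0],
  grip_force=30,
)

```text
time: 1.15
position: [0.3226, 0.4686, 0.2223]
tool_rot: [-0.039, 0.999, -0.0, -0.0]
ft_force: [0.0, 0.2, 0.1]
grip_width: 0.0871
grip_force: 0.0
```

>>> play_rows(
  steps=[1,-0.8,-0.8,0,0,1,-0.8,-0.8,0,0,1,-0.8,-0.8,0,0,1,-0.8,-0.8,0,0,1,-0.8,-0.8,0,0,1,-0.8,-0.8,0,0,1,-0.8,-0.8,0,0,1,-0.8,-0.8,0,0,1,-0.8,-0.8,0,0,1,0,0,0,0],
)

```text
time: 2.15
position: [0.5576, 0.2681, 0.2223]
tool_rot: [-0.036, 0.999, -0.0, 0.001]
ft_force: [0.6, 0.5, 0.3]
grip_width: 0.087
grip_force: 0.0
```

```bash
cat >> h.py <<'E'
def st():
    o=robot.get_obs(); Rt=R.from_quat(o['tool_rot']).as_matrix(); print('t',o['time'].round(2),'p',o['position'].round(4),'yang',np.degrees(np.arctan2(Rt[1,1],Rt[0,1])).round(2),'tz',Rt[:,2].round(4),'F',np.round(o['ft_force'],2),'M',np.round(o['moment'],3),'w',o['grip_width'].round(4),'g',np.round(o['grip_force'],2)); return o,Rt
def to(p):
    o,Rt=st(); print('rows',(Rt.T@(np.array(p)-o['position'])/.03).round(2))
E
python3 - <<'E'
from h import *
to([.628,.208,.1]); snap('wrist','w1')
E
```

```text
Traceback (most recent call last):
  File "h.py", line 15, in to
    o,Rt=st(); print('rows',(Rt.T@(np.array(p)-o['position'])/.03).round(2))
         ~~^^
  File "h.py", line 13, in st
    o=robot.get_obs(); Rt=R.from_quat(o['tool_rot']).as_matrix(); print('t',o['time'].round(2),'p',o['position'].round(4),'yang',np.degrees(np.arctan2(Rt[1,1],Rt[0,1])).round(2),'tz',Rt[:,2].round(4),'F',np.round(o['ft_force'],2),'M',np.round(o['moment'],3),'w',o['grip_width'].round(4),'g',np.round(o['grip_force'],2)); return o,Rt
                                                                            ^^^^^^^^^^^^^^^
AttributeError: 'float' object has no attribute 'round'
```

```bash
sed -i "s/o\['time'\].round(2)/round(float(o['time']),2)/; s/o\['position'\].round(4)/np.round(o['position'],4)/; s/o\['grip_width'\].round(4)/round(float(o['grip_width']),4)/" h.py
python3 - <<'E'
from h import *
to([.628,.208,.1]); snap('wrist','w1')
E
```

```text
t 2.15 p [0.5576 0.2681 0.2223] yang 94.17 tz [ 2.6e-03 -9.0e-04 -1.0e+00] F [0.55 0.53 0.31] M [0.041 0.027 0.001] w 0.087 g 0.0
rows [-2.19 -2.16  4.08]
```

View pics/w1.png

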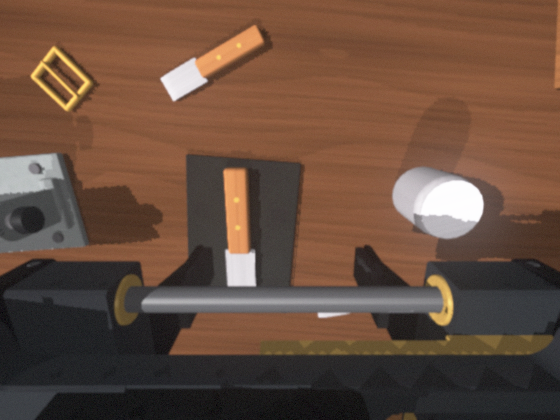

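The wrist picture shows the mat knife with its handle end at (235,169) and the joint at (240,252), the tin at (438,203), and the buckle at (63,78).

Run:
```python
from h import *
h=px('w1',235,169,.022); j=px('w1',240,252,.022); e=px('w1',241,286,.014)
print(h,j,e,np.linalg.norm(h-j)); d=(j-h); print(np.degrees(np.arctan2(d[1],d[0])))
t=j+(h-j)*22/118; print(t); to([t[0],t[1],.08])
```

```text
[0.53547187 0.205602   0.022     ] [0.64850647 0.21494375 0.022     ] [0.70622155 0.21683134 0.014     ] 0.1134199611049702
4.724477678425746
[0.62743222 0.21320207 0.022     ]
t 2.2 p [0.5553 0.2695 0.2221] yang 94.23 tz [-2.e-04 -0.e+00 -1.e+00] F [-0.97  0.3  -0.64] M [ 0.015 -0.006 -0.031] w 0.0872 g 0.0
rows [-2.26 -2.05  4.74]
```

>>> play_rows(
  steps=[1,-0.76,-0.7,0,0,1,-0.75,-0.7,0,0,1,-0.75,-0.7,0,0,1,0,0,0.9,0,1,0,0,0.9,0,1,0,0,0.9,0,1,0,0,0.9,0,1,0,0,0.9,0,1,0,0,0.24,0,1,0,0,0,0],
)

```text
time: 3.2
position: [0.6245, 0.2141, 0.079]
tool_rot: [-0.039, 0.999, -0.0, -0.002]
ft_force: [-0.3, 0.3, 0.0]
grip_width: 0.0868
grip_force: 0.0
```

Run:
```python
from h import *
to([.628,.2105,.0085]); snap('wrist','w2')
```

```text
t 3.2 p [0.6245 0.2141 0.079 ] yang 94.48 tz [-3.8e-03 -4.0e-04 -1.0e+00] F [-0.33  0.26  0.01] M [ 0.015  0.01  -0.022] w 0.0868 g 0.0
rows [-0.12 -0.13  2.35]
```

View pics/w2.png

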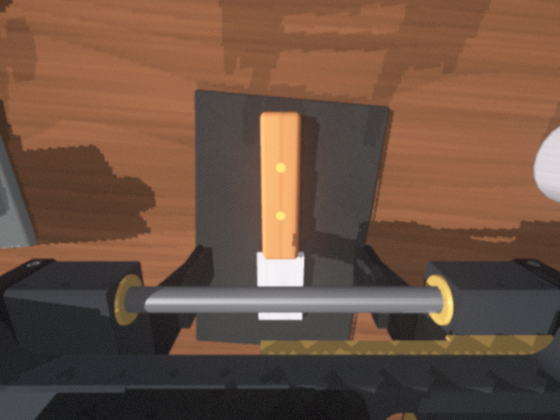

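The handle is centred between the fingers, with its end at (281,113) and the joint at (280,257), and it lines up with the tool.

Run:
```python
from h import *
h=px('w2',281,113,.022); j=px('w2',280,257,.022); print(h,j)
t=j+(h-j)*22/118; to([t[0],t[1],.0085])
```

```text
[0.53608891 0.20542746 0.022     ] [0.64886767 0.21305305 0.022     ]
t 3.25 p [0.6259 0.2142 0.0805] yang 94.47 tz [-6.e-04  1.e-04 -1.e+00] F [0.41 0.6  0.16] M [-0.01   0.01  -0.004] w 0.087 g 0.0
rows [-0.06 -0.09  2.4 ]
```

Lower to about 2.5 mm above the mat and grip.

>>> play_rows(
  steps=[1,-0.07,-0.08,0.8,0,1,0,0,0.8,0,1,0,0,0.5,0,1,0,0,0.27,0,1,0,0,0,0,-1,0,0,0,0,-1,0,0,0,0,-1,0,0,0,0,-1,0,0,0,0,-1,0,0,0,0],
  grip_force=30,
)

```text
time: 4.25
position: [0.6288, 0.2113, 0.0097]
tool_rot: [-0.039, 0.999, 0.0, 0.0]
ft_force: [0.1, 0.1, -0.1]
grip_width: 0.0552
grip_force: 0.0
```

>>> play_rows(
  steps=[-1,0,0,0,0,-1,0,0,0,0,-1,0,0,-0.5,0,-1,0,0,-1,0,-1,0,0,-1,0,-1,0,0,-1,0,-1,0,0,-1,0,-1,0,0,-1,0,-1,0,0,-1,0,-1,0,0,0,0],
)

```text
time: 5.25
position: [0.6318, 0.2119, 0.2108]
tool_rot: [-0.039, 0.999, 0.001, 0.006]
ft_force: [1.3, 0.3, -0.8]
grip_width: 0.0005
grip_force: 0.0
```

Run:
```python
from h import *
st(); snap('wrist','w3')
```

```text
t 5.25 p [0.6318 0.2119 0.2108] yang 94.43 tz [ 0.0115  0.0018 -0.9999] F [ 1.3   0.34 -0.82] M [ 0.058 -0.045  0.   ] w 0.0005 g 0.0
```

View pics/w3.png

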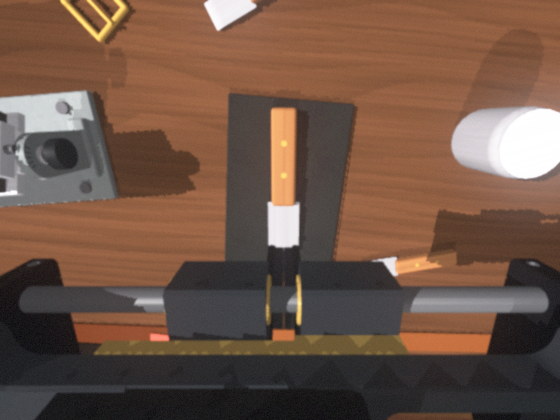

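The fingers were still closing when I lifted, so they came up empty. The knife still lies in place on the mat, handle end (284,108), joint (284,204). I'll check its position, reopen, and retry with more closing time.

>>> play_rows(
  steps=[1,0,0,0,0,1,0,0,0,0,1,0,0,0,0,1,0,0,0,0,1,0,0,0,0,1,0,0,0,0,1,0,0,0,0,1,0,0,0,0,1,0,0,0,0,1,0,0,0,0],
)

```text
time: 6.3
position: [0.6286, 0.2113, 0.2043]
tool_rot: [-0.039, 0.999, 0.0, 0.0]
ft_force: [-0.1, -1.0, 0.8]
grip_width: 0.0726
grip_force: 0.0
```

Run:
```python
from h import *
h=px('w3',284,108,.022); j=px('w3',284,204,.022); print(h,j)
t=j+(h-j)*22/118; print(t); to([t[0],t[1],.0085]); to([.6285,.211,.0085])
```

```text
[0.53602896 0.20537874 0.022     ] [0.64910985 0.21412011 0.022     ]
[0.62802697 0.21249037 0.022     ]
t 6.3 p [0.6286 0.2113 0.2043] yang 94.42 tz [ 1.e-04  0.e+00 -1.e+00] F [-0.07 -1.03  0.82] M [-0.04   0.021 -0.007] w 0.0726 g 0.0
rows [0.02 0.04 6.53]
t 6.3 p [0.6286 0.2113 0.2043] yang 94.42 tz [ 1.e-04  0.e+00 -1.e+00] F [-0.07 -1.03  0.82] M [-0.04   0.021 -0.007] w 0.0726 g 0.0
rows [ 0.   -0.01  6.53]
```

>>> play_rows(
  steps=[0.5,0,0,0.9,0,0.5,0,0,0.9,0,0.5,0,0,0.9,0,0.5,0,0,0.9,0,0.5,0,0,0.9,0,0.5,0,0,0.9,0,0.5,0,0,0.7,0,0.5,0,0,0.4,0,0.5,0,0,0.03,0,-1,0,0,0,0],
)

```text
time: 7.3
position: [0.6291, 0.2113, 0.0087]
tool_rot: [-0.039, 0.999, 0.0, 0.0]
ft_force: [0.1, -0.7, -0.3]
grip_width: 0.0622
grip_force: 0.0
```

>>> play_rows(
  steps=[-1,0,0,0,0,-1,0,0,0,0,-1,0,0,0,0,-1,0,0,0,0,-1,0,0,0,0,-1,0,0,0,0,-1,0,0,0,0,-1,0,0,0,0,-1,0,0,0,0,-1,0,0,0,0],
  grip_force=30,
)

```text
time: 8.3
position: [0.6287, 0.2113, 0.0087]
tool_rot: [-0.039, 0.999, 0.0, 0.0]
ft_force: [-0.4, -0.4, 3.6]
grip_width: 0.0299
grip_force: 30.0
```

>>> play_rows(
  steps=[-1,0,0,-0.3,0,-1,0,0,-0.6,0,-1,0,0,-0.9,0,-1,0,0,-1,0,-1,0,0,-1,0,-1,0,0,-1,0,-1,0,0,-1,0,-1,0,0,-0.6,0,-1,0,0,-0.3,0,-1,0,0,0,0],
)

```text
time: 9.3
position: [0.629, 0.2112, 0.2104]
tool_rot: [-0.039, 0.999, 0.0, 0.001]
ft_force: [-0.1, -0.4, -1.8]
grip_width: 0.0295
grip_force: 30.0
```

Run:
```python
from h import *
st(); a=snap('wrist','w4')['image'];b=snap('scene','s4')['image']
B=cv2.resize(b[100:310,190:400],None,fx=2.6,fy=2.6,interpolation=cv2.INTER_CUBIC)
c=np.zeros((546,800,3),np.uint8); c[:,:546]=B; c[:,546:]=cv2.resize(a[200:,160:400],(254,546)) if 0 else 0
cv2.imwrite('pics/c4.png',B[:,:,::-1])
```

```text
t 9.3 p [0.629  0.2112 0.2104] yang 94.42 tz [ 2.e-03  2.e-04 -1.e+00] F [-0.15 -0.42 -1.8 ] M [-0.015 -0.014 -0.017] w 0.0295 g 29.99
```

View pics/w4.png

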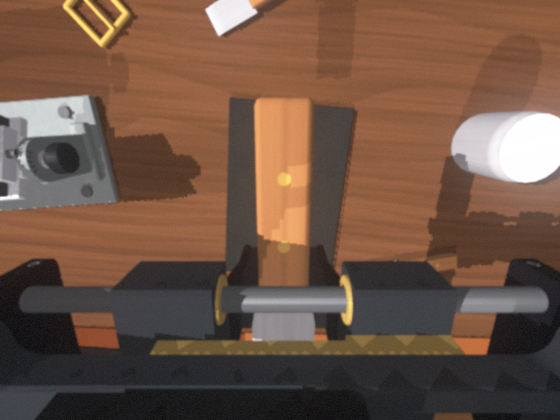

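View pics/c4.png

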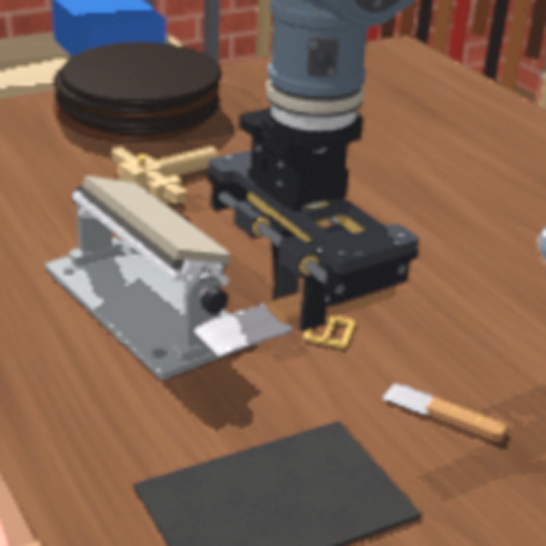

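Knife held level: the handle is in the wrist view at (284,98)–(284,250), and the blade shows in the scene crop at (240,330). Next I'll back off and take wrist views of the stone.

>>> play_rows(
  steps=[-1,0,0,0,-0.8,-1,0.6,-0.8,-0.2,0,-1,0.6,-0.9,0,0,-1,0.6,-0.9,0,0,-1,0.6,-0.9,0,0,-1,0.6,-0.9,0,0,-1,0.6,-0.9,0,0,-1,0.6,-0.9,0,0,-1,0.6,-0.9,0,0,-1,0.4,-0.5,0,0],
)

```text
time: 10.4
position: [0.5082, -0.04, 0.2138]
tool_rot: [-0.078, 0.997, 0.0, -0.002]
ft_force: [0.0, 0.3, -1.7]
grip_width: 0.0296
grip_force: 30.0
```

>>> play_rows(
  steps=[-1,0,0,0,0,-1,0,0,0,0,-1,0,0,0,0,-1,0,0,0,0,-1,0,0,0,0,-1,0,0,0,0,-1,0,0,0,0,-1,0,0,0,0,-1,0,0,0,0,-1,0,0,0,0],
)

```text
time: 11.4
position: [0.5102, -0.0384, 0.2154]
tool_rot: [-0.078, 0.997, -0.0, 0.0]
ft_force: [-0.1, -0.2, -1.0]
grip_width: 0.0297
grip_force: 30.0
```

Run:
```python
from h import *
st(); a=snap('wrist','w5')
```

```text
t 11.4 p [ 0.5102 -0.0384  0.2154] yang 99.0 tz [ 1.e-04 -0.e+00 -1.e+00] F [-0.05 -0.2  -1.01] M [ 0.051 -0.028 -0.008] w 0.0297 g 29.99
```

View pics/w5.png

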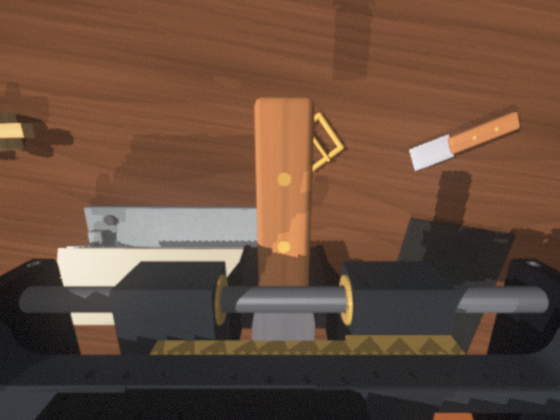

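The stone's low edge shows in the wrist view from (58,249) to (243,249), parallel to the tool's y axis. The upper corner is near (75,325) and the base's near-right corner at (86,207). Now I'll fit the stand pose and tilt to all three views.

```bash
cat > fit.py <<'E'
from h import *
from scipy.optimize import least_squares
def pts(p):
    x,y,yw,th=p; Rz=R.from_euler('z',yw).as_matrix(); Ry=R.from_euler('y',-th).as_matrix(); o=np.array([x,y,0])
    F=lambda a,b: o+Rz@(np.array([0,0,.085])+Ry@np.array([a,b,.039]))
    B=lambda a,b: o+Rz@np.array([a,b,.01])
    return F,B
X,Y=.0375,.1025
B1=lambda u,v:(265+(u-455)/2.5-.3,165+v/2.5-.3)
C4=lambda u,v:(190+u/2.6-.3,100+v/2.6-.3)
obs=[('top0',B1(520,82),'F',X,Y),('top0',B1(733,50),'F',X,-Y),('top0',B1(738,128),'F',-X,-Y),('top0',B1(527,158),'F',-X,Y),
('top0',B1(733,22),'B',.065,-.138),('top0',B1(749,142),'B',-.065,-.138),('top0',B1(493,180),'B',-.065,.138),('top0',B1(475,57),'B',.065,.138),
('s4',C4(88,178),'F',X,-Y),('s4',C4(120,178),'F',-X,-Y),('s4',C4(228,255),'F',-X,Y),('s4',C4(180,265),'F',X,Y),
('s4',C4(163,376),'B',.065,.138),('s4',C4(45,266),'B',.065,-.138),
('w5',(58,249),'F',-X,-Y),('w5',(75,325),'F',X,-Y),('w5',(86,207),'B',-.065,-.138)]
def res(p):
    F,B=pts(p); return np.concatenate([proj(f,(F if k=='F' else B)(a,b))[0]-uv for f,uv,k,a,b in obs])
if __name__=='__main__':
    s=least_squares(res,[.605,-.155,.157,.35],loss='soft_l1'); print(s.x,np.degrees(s.x[2:]),np.degrees(np.sqrt(np.diag(np.linalg.inv(s.jac.T@s.jac)))[3]))
    for o,r in zip(obs,res(s.x).reshape(-1,2).round(1)): print(o[0],o[2:],r)
    F,B=pts(s.x); print('F centre',F(0,0),'low',F(-X,0),'hi',F(X,0)); np.save('fit.npy',s.x)
E
python3 fit.py
```

```text
[ 0.61795587 -0.14854123  0.15046014  0.34853266] [ 8.62073105 19.96945023] 1.4161413874218445
top0 ('F', 0.0375, 0.1025) [-1.6  0.2]
top0 ('F', 0.0375, -0.1025) [-1.8  0.8]
top0 ('F', -0.0375, -0.1025) [-1.7 -0.5]
top0 ('F', -0.0375, 0.1025) [-0.7 -0.4]
top0 ('B', 0.065, -0.138) [-1.8 -0.1]
top0 ('B', -0.065, -0.138) [-0.5  0.3]
top0 ('B', -0.065, 0.138) [-1.5  0.1]
top0 ('B', 0.065, 0.138) [-1.4  0.5]
s4 ('F', 0.0375, -0.1025) [-1.4 -0.6]
s4 ('F', -0.0375, -0.1025) [6.  1.3]
s4 ('F', -0.0375, 0.1025) [ 1.1 -1.1]
s4 ('F', 0.0375, 0.1025) [-1.  -5.9]
s4 ('B', 0.065, 0.138) [-0.5 -1. ]
s4 ('B', 0.065, -0.138) [ 0.1 -1.3]
w5 ('F', -0.0375, -0.1025) [-0.3  0.6]
w5 ('F', 0.0375, -0.1025) [-20.5   0.3]
w5 ('B', -0.065, -0.138) [-2.3 -0.2]
F centre [ 0.6047871  -0.1505377   0.12165512] low [ 0.56993999 -0.15582072  0.10884815] hi [ 0.63963422 -0.14525467  0.13446208]
```

```bash
cat > tgt.py <<'E'
from fit import *
def tcp(xo=-.050,y=.06,a=None):
    p=np.load('fit.npy'); F,_=pts(p); th=p[3]
    Q=R.from_euler('z',p[2])*R.from_euler('y',-th); 
    return F(0,0)+Q.apply([xo-.021,y,.003])-[0,0,.0053]
if __name__=='__main__':
    T=tcp(); E=tcp(y=-.055); print('flush',T,'end',E,'touch level approx z', T[2]+.021*0+ (0.086*np.sin(.3485)))
    to([T[0],T[1],.16]); to(E)
E
python3 tgt.py
```

```text
flush [ 0.52880334 -0.10137167  0.09492689] end [ 0.54604104 -0.21507242  0.09492689] touch level approx z 0.12429488996098419
t 11.45 p [ 0.5102 -0.0384  0.2154] yang 99.0 tz [ 0.  0. -1.] F [-0.19  0.2  -1.53] M [ 0.103  0.016 -0.014] w 0.0295 g 29.99
rows [-0.28 -2.17  1.85]
t 11.45 p [ 0.5102 -0.0384  0.2154] yang 99.0 tz [ 0.  0. -1.] F [-0.19  0.2  -1.53] M [ 0.103  0.016 -0.014] w 0.0295 g 29.99
rows [-0.26 -6.    4.01]
```

>>> play_rows(
  steps=[-1,-0.1,-0.6,0,0,-1,-0.1,-0.6,0,0,-1,-0.08,-0.6,0,0,-1,0,-0.37,0.5,0,-1,0,0,0.6,0,-1,0,0,0.6,0,-1,0,0,0.6,0,-1,0,0,0.38,0,-1,0,0,0,0,-1,0,0,0,0],
)

```text
time: 12.45
position: [0.5292, -0.1021, 0.1351]
tool_rot: [-0.078, 0.997, -0.0, 0.0]
ft_force: [-0.2, 0.4, -1.0]
grip_width: 0.03
grip_force: 30.0
```

>>> play_rows(
  steps=[-1,0,0,0,0,-1,0,0,0,0,-1,0,0,0,0,-1,0,0,0,0,-1,0,0,0,0,-1,0,0,0,0,-1,0,0,0,0,-1,0,0,0,0,-1,0,0,0,0,-1,0,0,0,0],
  grip_force=8,
)

```text
time: 13.45
position: [0.5287, -0.1014, 0.1349]
tool_rot: [-0.079, 0.997, 0.0, -0.0]
ft_force: [0.2, -0.3, -1.6]
grip_width: 0.0299
grip_force: 8.0
```

Run:
```python
from h import *
st(); snap('scene','s6'); c=cv2.imread('pics/s6.png'); cv2.imwrite('pics/c6.png',cv2.resize(c[140:250,200:320],None,fx=5,fy=5,interpolation=cv2.INTER_CUBIC))
```

```text
t 13.45 p [ 0.5287 -0.1014  0.1349] yang 99.01 tz [-0.  0. -1.] F [ 0.18 -0.3  -1.56] M [0.057 0.014 0.03 ] w 0.0299 g 7.99
```

>>> play_rows(
  steps=[-1,0,0,0.06,0,-1,0,0,0.06,0,-1,0,0,0.06,0,-1,0,0,0.06,0,-1,0,0,0.06,0,-1,0,0,0.06,0,-1,0,0,0.06,0,-1,0,0,0.06,0,-1,0,0,0,0,-1,0,0,0,0],
)

```text
time: 14.5
position: [0.5287, -0.1013, 0.1205]
tool_rot: [-0.079, 0.997, 0.0, -0.0]
ft_force: [-0.5, 0.4, -2.3]
grip_width: 0.03
grip_force: 8.0
```

>>> play_rows(
  steps=[-1,0,0,0.04,0,-1,0,0,0.04,0,-1,0,0,0.04,0,-1,0,0,0.04,0,-1,0,0,0.04,0,-1,0,0,0,0,-1,0,0,0,0,-1,0,0,0,0,-1,0,0,0,0,-1,0,0,0,0],
)

```text
time: 15.5
position: [0.5286, -0.1013, 0.1145]
tool_rot: [-0.079, 0.997, 0.0, -0.0]
ft_force: [0.0, 0.7, -1.7]
grip_width: 0.03
grip_force: 8.0
```

```bash
cat >> h.py <<'E'
def avg(n=6):
    L=[]
    for _ in range(n): robot.camera('wrist'); o=robot.get_obs(); L.append(np.r_[o['position'],o['ft_force'],o['moment']])
    m=np.mean(L,0); print('t',round(float(o['time']),2),'avg p',m[:3].round(4),'F',m[3:6].round(2),'M',m[6:].round(3),'g',round(float(o['grip_force']),1),'w',round(float(o['grip_width']),4))
E
python3 -c "
from h import *
avg()"
```

```text
t 15.8 avg p [ 0.5286 -0.1013  0.1145] F [-0.06  0.13 -1.3 ] M [ 0.004 -0.007 -0.019] g 8.0 w 0.0301
```

Run:
```python
from h import *
snap('wrist','w7')
for f in('w4','w5','w7'):
    a=cv2.imread(f'pics/{f}.png')[:,284].astype(int); s=a[:,2]-a[:,0]  # r-b
    print(f,[(r,a[r,2],a[r,1],a[r,0]) for r in range(60,125,3)])
```

```text
w4 [(60, np.int64(151), np.int64(97), np.int64(66)), (63, np.int64(146), np.int64(94), np.int64(63)), (66, np.int64(144), np.int64(93), np.int64(64)), (69, np.int64(141), np.int64(92), np.int64(64)), (72, np.int64(144), np.int64(93), np.int64(63)), (75, np.int64(150), np.int64(98), np.int64(67)), (78, np.int64(151), np.int64(98), np.int64(70)), (81, np.int64(145), np.int64(94), np.int64(63)), (84, np.int64(148), np.int64(97), np.int64(67)), (87, np.int64(151), np.int64(99), np.int64(67)), (90, np.int64(148), np.int64(96), np.int64(65)), (93, np.int64(148), np.int64(97), np.int64(66)), (96, np.int64(150), np.int64(97), np.int64(68)), (99, np.int64(194), np.int64(129), np.int64(82)), (102, np.int64(208), np.int64(137), np.int64(88)), (105, np.int64(213), np.int64(142), np.int64(92)), (108, np.int64(214), np.int64(141), np.int64(90)), (111, np.int64(213), np.int64(142), np.int64(90)), (114, np.int64(211), np.int64(139), np.int64(87)), (117, np.int64(214), np.int64(140), np.int64(91)), (120, np.int64(214), np.int64(142), np.int64(91)), (123, np.int64(213), np.int64(140), np.int64(90))]
w
[... 1495 characters left out ...]
84, np.int64(127), np.int64(81), np.int64(54)), (87, np.int64(134), np.int64(85), np.int64(58)), (90, np.int64(141), np.int64(92), np.int64(63)), (93, np.int64(142), np.int64(94), np.int64(64)), (96, np.int64(137), np.int64(88), np.int64(59)), (99, np.int64(132), np.int64(88), np.int64(60)), (102, np.int64(178), np.int64(116), np.int64(73)), (105, np.int64(194), np.int64(127), np.int64(79)), (108, np.int64(196), np.int64(129), np.int64(80)), (111, np.int64(198), np.int64(130), np.int64(84)), (114, np.int64(200), np.int64(134), np.int64(84)), (117, np.int64(199), np.int64(131), np.int64(84)), (120, np.int64(199), np.int64(131), np.int64(83)), (123, np.int64(199), np.int64(132), np.int64(84))]
```

```bash
cat > pitch.py <<'E'
from h import *
M=np.array([[0,1,0],[-.955,0,-.295],[-.295,0,.955]]); C=np.array([.0815,0,-.162]); f,cx,cy=289.9,283.2,212.8
def row(phi,xk=-.118,y=.0,zk=.011,x0=-.021):
    a=-(xk-x0); b=-(zk-.003)      # tool x (rearward), tool z (down) from pivot
    t=np.array([a*np.cos(phi)+b*np.sin(phi), y, -.0053+b*np.cos(phi)+a*np.sin(phi)])
    q=M@(t-C); return f*q[1]/q[2]+cy, f*q[0]/q[2]+cx, 
def edge(fn):
    g=cv2.imread(f'pics/{fn}.png').astype(float); r=g[85:125,270:298,2].mean(1); d=np.diff(r); k=d.argmax(); e=85+k+.5+ (d[k-1:k+2]*[-1,0,1]).sum()/d[k-1:k+2].sum()
    s=g[130:140,:,2].mean(0)-0*1; h=cv2.cvtColor(g.astype(np.uint8),cv2.COLOR_BGR2HSV); 
    L=[np.where((g[r,230:340,2]>165))[0] for r in range(112,124)]; w=np.median([l[-1]-l[0]+1 for l in L if len(l)])
    return e,w
if __name__=='__main__':
    import sys
    for d in(0,2,4,6,10,15,20,25): p=np.radians(d); print(d,round(row(p)[0],1),'x0-23',round(row(p,x0=-.023)[0],1),'w',round(289.9*.03/( (row(p,y=.015)[1]-283.2)/.015*.03)*0+ 2*(row(p,xk=-.112,y=.015)[1]-283.2),1))
    for fn in sys.argv[1:]: print(fn,edge(fn))
E
python3 pitch.py w4 w5 w7
```

```text
0 89.0 x0-23 93.6 w 62.5
2 90.6 x0-23 95.0 w 61.1
4 92.3 x0-23 96.6 w 59.8
6 94.2 x0-23 98.4 w 58.5
10 98.4 x0-23 102.3 w 56.0
15 104.4 x0-23 108.0 w 53.2
20 111.1 x0-23 114.4 w 50.6
25 118.2 x0-23 121.2 w 48.3
w4 (np.float64(97.61533052039381), np.float64(55.0))
w5 (np.float64(97.48353909465021), np.float64(70.0))
w7 (np.float64(100.72477383437717), np.float64(50.0))
```

The knife has sagged in the grip to about 8–10° of pitch, handle down. That is the direction I need, and it explains why there is no touch yet. I'll keep descending.

>>> play_rows(
  steps=[-1,0,0,0.03,0,-1,0,0,0.03,0,-1,0,0,0.03,0,-1,0,0,0.03,0,-1,0,0,0.03,0,-1,0,0,0.03,0,-1,0,0,0.03,0,-1,0,0,0.03,0,-1,0,0,0.03,0,-1,0,0,0.03,0],
)

```text
time: 16.85
position: [0.5287, -0.1014, 0.1055]
tool_rot: [-0.079, 0.997, -0.0, 0.0]
ft_force: [-0.2, 0.3, -1.1]
grip_width: 0.0296
grip_force: 8.0
```

```bash
python3 -c "
from pitch import *
avg(4); snap('wrist','w8'); print(edge('w8'))"
```

```text
t 17.05 avg p [ 0.5286 -0.1014  0.1054] F [ 0.2   0.56 -1.17] M [ 0.024 -0.077 -0.021] g 8.0 w 0.0298
(np.float64(104.79106187929717), np.float64(48.0))
```

>>> play_rows(
  steps=[-1,0,0,0.03,0,-1,0,0,0.03,0,-1,0,0,0.03,0,-1,0,0,0.03,0,-1,0,0,0.03,0,-1,0,0,0.03,0,-1,0,0,0,0,-1,0,0,0,0,-1,0,0,0,0,-1,0,0,0,0],
)

```text
time: 18.1
position: [0.5286, -0.1013, 0.1001]
tool_rot: [-0.079, 0.997, 0.0, -0.0]
ft_force: [-0.9, -0.1, -1.4]
grip_width: 0.0301
grip_force: 8.0
```

```bash
python3 -c "
from pitch import *
avg(4); snap('wrist','w9'); print(edge('w9'))"
```

```text
t 18.3 avg p [ 0.5286 -0.1013  0.1001] F [-0.3   0.   -0.91] M [ 0.027  0.02  -0.022] g 8.0 w 0.0296
(np.float64(107.8929450369155), np.float64(46.0))
```

>>> play_rows(
  steps=[-1,0,0,0.03,0,-1,0,0,0.03,0,-1,0,0,0,0,-1,0,0,0,0,-1,0,0,0,0,-1,0,0,0,0,-1,0,0,0,0,-1,0,0,0,0,-1,0,0,0,0,-1,0,0,0,0],
)

```text
time: 19.35
position: [0.5287, -0.1014, 0.0984]
tool_rot: [-0.079, 0.997, -0.0, -0.0]
ft_force: [0.2, 0.1, -1.8]
grip_width: 0.03
grip_force: 8.0
```

```bash
python3 -c "
from pitch import *
avg(4); snap('wrist','w10'); print(edge('w10'))"
```

```text
t 19.55 avg p [ 0.5287 -0.1014  0.0984] F [ 0.1  -0.21 -1.13] M [ 0.014 -0.037 -0.024] g 8.0 w 0.0299
(np.float64(108.74726661059714), np.float64(46.0))
```

>>> play_rows(
  steps=[-1,0,0,0,0,-1,0,0,0,0,-1,0,0,0.02,0,-1,0,0,0.02,0,-1,0,0,0,0,-1,0,0,0,0,-1,0,0,0,0,-1,0,0,0,0,-1,0,0,0,0,-1,0,0,0,0],
  grip_force=20,
)

```text
time: 20.6
position: [0.5288, -0.1014, 0.0972]
tool_rot: [-0.079, 0.997, -0.0, 0.0]
ft_force: [1.0, 0.4, 0.3]
grip_width: 0.0297
grip_force: 20.0
```

```bash
python3 -c "
from pitch import *
avg(4); snap('wrist','w11'); print(edge('w11'))"
```

```text
t 20.8 avg p [ 0.5288 -0.1014  0.0972] F [ 0.53 -0.11  0.88] M [ 0.12  -0.26   0.035] g 20.0 w 0.0301
(np.float64(109.81933438985737), np.float64(46.0))
```

>>> play_rows(
  steps=[-1,0,0,0.02,0,-1,0,0,0.02,0,-1,0,0,0,0,-1,0,0,0,0,-1,0,0,0,0,-1,0,0,0,0,-1,0,0,0,0,-1,0,0,0,0,-1,0,0,0,0,-1,0,0,0,0],
)

```text
time: 21.85
position: [0.5286, -0.1014, 0.0959]
tool_rot: [-0.079, 0.997, 0.0, -0.0]
ft_force: [1.0, -0.4, -0.4]
grip_width: 0.0299
grip_force: 20.0
```

```bash
python3 -c "
from pitch import *
avg(4); snap('wrist','w12'); print(edge('w12'))"
```

```text
t 22.05 avg p [ 0.5286 -0.1014  0.0959] F [-0.3  -0.07  0.69] M [-0.034 -0.186 -0.028] g 20.0 w 0.0302
(np.float64(110.60374414976599), np.float64(46.0))
```

>>> play_rows(
  steps=[-1,0,0,0.02,0,-1,0,0,0.02,0,-1,0,0,0,0,-1,0,0,0,0,-1,0,0,0,0,-1,0,0,0,0,-1,0,0,0,0,-1,0,0,0,0,-1,0,0,0,0,-1,0,0,0,0],
)

```text
time: 23.1
position: [0.5287, -0.1014, 0.0948]
tool_rot: [-0.079, 0.997, 0.0, -0.0]
ft_force: [0.3, 0.2, 1.5]
grip_width: 0.0295
grip_force: 20.0
```

```bash
python3 -c "
from pitch import *
avg(4); snap('wrist','w13'); print(edge('w13'))"
```

```text
t 23.3 avg p [ 0.5287 -0.1014  0.0947] F [ 0.04 -0.04  0.71] M [ 0.041 -0.265  0.019] g 20.0 w 0.0299
(np.float64(111.509324009324), np.float64(46.0))
```

>>> play_rows(
  steps=[-1,0,0,0.02,0,-1,0,0,0.02,0,-1,0,0,0,0,-1,0,0,0,0,-1,0,0,0,0,-1,0,0,0,0,-1,0,0,0,0,-1,0,0,0,0,-1,0,0,0,0,-1,0,0,0,0],
)

```text
time: 24.35
position: [0.5287, -0.1014, 0.0936]
tool_rot: [-0.079, 0.997, -0.0, 0.0]
ft_force: [0.6, 0.7, 0.3]
grip_width: 0.0296
grip_force: 20.0
```

```bash
python3 -c "
from pitch import *
avg(4); snap('wrist','w14'); print(edge('w14'))"
```

```text
t 24.55 avg p [ 0.5287 -0.1014  0.0935] F [ 0.28 -0.06  0.57] M [ 0.022 -0.222 -0.004] g 20.0 w 0.0301
(np.float64(111.77748226950355), np.float64(45.0))
```

>>> play_rows(
  steps=[-1,0,0,0.02,0,-1,0,0,0.02,0,-1,0,0,0,0,-1,0,0,0,0,-1,0,0,0,0,-1,0,0,0,0,-1,0,0,0,0,-1,0,0,0,0,-1,0,0,0,0,-1,0,0,0,0],
)

```text
time: 25.6
position: [0.5287, -0.1014, 0.0924]
tool_rot: [-0.079, 0.997, 0.0, 0.0]
ft_force: [0.7, -0.5, 0.9]
grip_width: 0.0299
grip_force: 20.0
```

```bash
python3 -c "
from pitch import *
avg(4); snap('wrist','w15'); print(edge('w15'))"
```

```text
t 25.8 avg p [ 0.5287 -0.1014  0.0923] F [ 0.24 -0.33  1.06] M [ 0.035 -0.255 -0.03 ] g 20.0 w 0.0296
(np.float64(112.71243523316062), np.float64(44.0))
```

>>> play_rows(
  steps=[-1,0,0,0.02,0,-1,0,0,0.02,0,-1,0,0,0,0,-1,0,0,0,0,-1,0,0,0,0,-1,0,0,0,0,-1,0,0,0,0,-1,0,0,0,0,-1,0,0,0,0,-1,0,0,0,0],
)

```text
time: 26.85
position: [0.5289, -0.1014, 0.0913]
tool_rot: [-0.079, 0.997, -0.0, 0.0]
ft_force: [0.3, 0.4, 5.4]
grip_width: 0.0297
grip_force: 20.0
```

```bash
python3 -c "
from pitch import *
avg(4); snap('wrist','w16'); print(edge('w16'))"
```

```text
t 27.05 avg p [ 0.5288 -0.1014  0.0913] F [0.33 0.85 5.21] M [ 0.141 -0.282  0.011] g 20.0 w 0.0299
(np.float64(114.43121693121694), np.float64(43.5))
```

At z = 0.0913 the contact moved from the tip to the low stone edge: lever 0.095 → 0.04 m, force about 6.5 N. Before moving on I'll refine the pitch to see how flush it is.

```bash
cat > pe.py <<'E'
from pitch import *
def feat(img):
    g=img.astype(float)[:,:,0]   # red
    out=[]
    for c0 in range(264,304,4):
        p=g[85:130,c0:c0+4].mean(1); lo=p[:8].mean(); k=np.diff(p).argmax(); hi=p[k+3:k+9].mean(); lo=p[k-8:k-2].mean()
        q=np.clip((p-lo)/(hi-lo),0,1); m=(lo+hi)/2; i=np.where((p[:-1]<m)&(p[1:]>=m))[0]; i=i[np.abs(i-k).argmin()]; out.append(85+i+(m-p[i])/(p[i+1]-p[i]))
    return np.median(out)
if __name__=='__main__':
    import sys
    for f in sys.argv[1:]: print(f,feat(cv2.imread(f'pics/{f}.png')[:,:,::-1]).round(2))
    L=[feat(robot.camera('wrist')['image']) for _ in range(4)]; print(np.round(L,2)); st()
E
python3 pe.py w8 w9 w10 w11 w12 w13 w14 w15 w16
```

```text
w8 105.23
w9 108.42
w10 109.32
w11 110.3
w12 110.96
w13 111.75
w14 112.49
w15 113.33
w16 114.49
[114.38 114.44 114.46 114.4 ]
t 27.3 p [ 0.5288 -0.1014  0.0913] yang 99.01 tz [ 4.e-04 -1.e-04 -1.e+00] F [0.78 0.82 4.98] M [ 0.194 -0.231 -0.018] w 0.0295 g 20.0
```

Rows climb evenly at 0.65 px/mm until the last step. The excess there is about 0.5 px, so the knife is within roughly 0.7–1° of flush, inside the tolerance. I'll lock the grip and ease the force slightly.

>>> play_rows(
  steps=[-1,0,0,0,0,-1,0,0,0,0,-1,0,0,0,0,-1,0,0,-0.003,0,-1,0,0,0,0,-1,0,0,0,0,-1,0,0,0,0,-1,0,0,0,0,-1,0,0,0,0,-1,0,0,0,0],
  grip_force=50,
)

```text
time: 28.3
position: [0.5288, -0.1014, 0.0913]
tool_rot: [-0.079, 0.997, -0.0, 0.0]
ft_force: [0.9, 0.6, 4.7]
grip_width: 0.0291
grip_force: 50.0
```

```bash
python3 -c "
from pe import *
avg(4); print(feat(robot.camera('wrist')['image']))"
```

```text
t 28.5 avg p [ 0.5288 -0.1014  0.0913] F [0.53 0.62 4.93] M [ 0.168 -0.358  0.006] g 50.0 w 0.0293
114.45339419475656
```

>>> play_rows(
  steps=[-1,0,-0.02,0,0,-1,0,-0.04,0,0,-1,0,-0.06,0,0,-1,0,-0.06,0,0,-1,0,-0.06,0,0,-1,0,-0.06,0,0,-1,0,-0.06,0,0,-1,0,-0.04,0,0,-1,0,0,0,0,-1,0,0,0,0],
)

```text
time: 29.55
position: [0.5289, -0.1129, 0.0907]
tool_rot: [-0.079, 0.997, 0.001, -0.002]
ft_force: [-3.3, 3.3, 3.8]
grip_width: 0.0293
grip_force: 50.0
```

```bash
python3 -c "
from pe import *
avg(4); print(feat(robot.camera('wrist')['image']))"
```

```text
t 29.75 avg p [ 0.5289 -0.1129  0.0907] F [-4.12  2.91  3.76] M [0.451 0.499 0.082] g 50.0 w 0.0295
114.42437032078934
```

The readings fit one sliding contact: normal force about 6 N, friction coefficient about 0.6, and pitch unchanged. Carrying on with the draw.

>>> play_rows(
  steps=[-1,0,-0.06,0,0,-1,0,-0.06,0,0,-1,0,-0.06,0,0,-1,0,-0.06,0,0,-1,0,-0.06,0,0,-1,0,-0.06,0,0,-1,0,-0.06,0,0,-1,0,-0.06,0,0,-1,0,-0.06,0,0,-1,0,-0.06,0,0],
)

```text
time: 30.8
position: [0.5322, -0.1305, 0.0909]
tool_rot: [-0.079, 0.997, 0.001, -0.001]
ft_force: [-3.6, 4.2, 4.6]
grip_width: 0.0295
grip_force: 50.0
```

```bash
cat > q.py <<'E'
from pe import *
avg(4); print(feat(robot.camera('wrist')['image'])); o,Rt=st()
F,_=pts=__import__('fit').pts(np.load('fit.npy')); p=np.load('fit.npy'); Q=R.from_euler('z',p[2])*R.from_euler('y',-p[3]); print('tcp in stone',Q.inv().apply(o['position']-F(0,0)).round(4),'Fstone',Q.inv().apply(o['ft_force']+[0,0,1.4]).round(2))
E
python3 q.py
```

```text
t 31.0 avg p [ 0.5323 -0.1308  0.0909] F [-3.36  3.12  4.35] M [0.513 0.426 0.111] g 50.0 w 0.0299
114.44479166666667
t 31.05 p [ 0.5323 -0.1307  0.0909] yang 99.02 tz [-2.4e-03  7.0e-04 -1.0e+00] F [-4.33  1.55  4.17] M [0.457 0.496 0.154] w 0.0295 g 50.01
tcp in stone [-0.0751  0.0304 -0.0054] Fstone [-1.91  2.19  6.62]
```

>>> play_rows(
  steps=[-1,0,-0.06,0,0,-1,0,-0.06,0,0,-1,0,-0.06,0,0,-1,0,-0.06,0,0,-1,0,-0.06,0,0,-1,0,-0.06,0,0,-1,0,-0.06,0,0,-1,0,-0.06,0,0,-1,0,-0.06,0,0,-1,0,-0.06,0,0],
)

```text
time: 32.05
position: [0.5354, -0.1483, 0.0911]
tool_rot: [-0.079, 0.997, 0.001, -0.001]
ft_force: [-3.8, 4.9, 4.8]
grip_width: 0.0294
grip_force: 50.0
```

```bash
python3 q.py
```

```text
t 32.25 avg p [ 0.5355 -0.1485  0.0911] F [-3.56  3.3   4.79] M [0.578 0.364 0.127] g 50.0 w 0.0292
114.25382307394503
t 32.3 p [ 0.5355 -0.1486  0.0911] yang 99.01 tz [-1.5e-03  5.0e-04 -1.0e+00] F [-4.1   3.51  4.8 ] M [0.548 0.422 0.133] w 0.0297 g 50.01
tcp in stone [-0.0745  0.0123 -0.0054] Fstone [-1.2   4.09  7.03]
```

>>> play_rows(
  steps=[-1,0,-0.05,0,0,-1,0,-0.05,0,0,-1,0,-0.05,0,0,-1,0,-0.05,0,0,-1,0,-0.05,0,0,-1,0,-0.05,0,0,-1,0,-0.05,0,0,-1,0,-0.05,0,0,-1,0,0,0,0,-1,0,0,0,0],
)

```text
time: 33.3
position: [0.5374, -0.1603, 0.0911]
tool_rot: [-0.079, 0.997, 0.0, -0.001]
ft_force: [-3.4, 4.6, 5.0]
grip_width: 0.0293
grip_force: 50.0
```

```bash
python3 q.py
```

```text
t 33.5 avg p [ 0.5374 -0.1603  0.0911] F [-3.5   3.41  4.68] M [0.618 0.415 0.116] g 50.0 w 0.0295
114.22282030834663
t 33.55 p [ 0.5374 -0.1603  0.0911] yang 99.01 tz [-1.4e-03  6.0e-04 -1.0e+00] F [-3.39  3.52  4.87] M [0.6   0.452 0.123] w 0.0292 g 50.01
tcp in stone [-0.0744  0.0004 -0.0055] Fstone [-0.51  3.99  6.86]
```

>>> play_rows(
  steps=[-1,0,-0.05,0,0,-1,0,-0.06,0,0,-1,0,-0.06,0,0,-1,0,-0.06,0,0,-1,0,-0.06,0,0,-1,0,-0.06,0,0,-1,0,-0.06,0,0,-1,0,-0.06,0,0,-1,0,-0.06,0,0,-1,0,-0.06,0,0],
)

```text
time: 34.55
position: [0.5401, -0.1775, 0.0911]
tool_rot: [-0.079, 0.997, 0.001, -0.001]
ft_force: [-3.9, 4.5, 5.8]
grip_width: 0.0298
grip_force: 50.0
```

>>> play_rows(
  steps=[-1,0,-0.06,0,0,-1,0,-0.06,0,0,-1,0,-0.06,0,0,-1,0,-0.06,0,0,-1,0,-0.06,0,0,-1,0,-0.06,0,0,-1,0,-0.06,0,0,-1,0,-0.06,0,0,-1,0,-0.06,0,0,-1,0,-0.06,0,0],
)

```text
time: 35.55
position: [0.5429, -0.1952, 0.0911]
tool_rot: [-0.079, 0.997, 0.001, -0.001]
ft_force: [-5.4, 5.1, 5.6]
grip_width: 0.0293
grip_force: 50.0
```

```bash
python3 q.py
```

```text
t 35.75 avg p [ 0.543  -0.1955  0.0911] F [-4.05  4.01  5.11] M [0.69  0.403 0.137] g 50.0 w 0.0295
114.3875
t 35.8 p [ 0.5429 -0.1955  0.0911] yang 99.02 tz [-1.6e-03  7.0e-04 -1.0e+00] F [-3.87  4.14  4.84] M [0.624 0.409 0.179] w 0.0297 g 50.01
tcp in stone [-0.0742 -0.0352 -0.0055] Fstone [-0.88  4.68  6.96]
```

>>> play_rows(
  steps=[-1,0,-0.06,0,0,-1,0,-0.06,0,0,-1,0,-0.06,0,0,-1,0,-0.06,0,0,-1,0,-0.06,0,0,-1,0,-0.06,0,0,-1,0,-0.06,0,0,-1,0,-0.04,0,0,-1,0,0,0,0,-1,0,0,0,0],
)

```text
time: 36.8
position: [0.545, -0.2091, 0.0911]
tool_rot: [-0.079, 0.997, 0.001, -0.001]
ft_force: [-4.5, 4.8, 4.8]
grip_width: 0.0295
grip_force: 50.0
```

```bash
python3 q.py; python3 -c "
from h import *
snap('scene','s20'); c=cv2.imread('pics/s20.png'); cv2.imwrite('pics/c20.png',cv2.resize(c[140:250,200:320],None,fx=5,fy=5,interpolation=cv2.INTER_CUBIC))"
```

```text
t 37.0 avg p [ 0.545  -0.2091  0.0912] F [-3.73  3.57  5.52] M [0.677 0.403 0.153] g 50.0 w 0.0294
114.48607349223548
t 37.05 p [ 0.5451 -0.2091  0.0912] yang 99.02 tz [-1.7e-03  9.0e-04 -1.0e+00] F [-4.23  4.39  5.06] M [0.696 0.421 0.109] w 0.0296 g 50.01
tcp in stone [-0.0742 -0.0489 -0.0055] Fstone [-1.1   4.98  7.27]
```

View pics/c20.png

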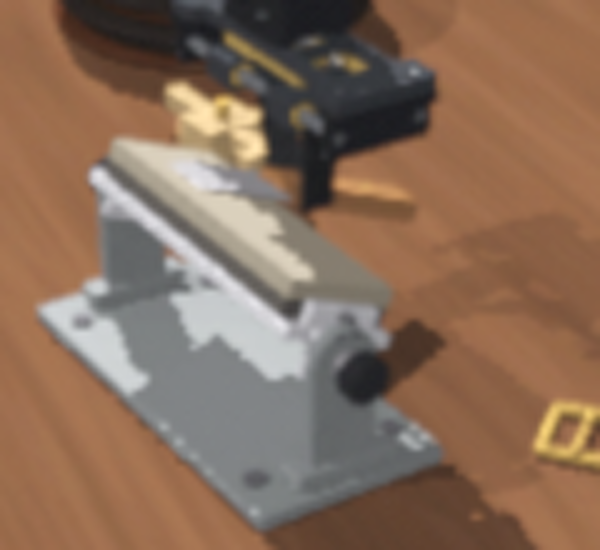

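The blade lies flat on the right part of the stone, centred at (225,180) in the crop, and the buckle at (570,435) and strap cutter at (215,125) are undisturbed. Force is steady at about 7 N, so I'm handing in.

```bash
python3 -c "
from rig import robot
print(robot.hand_in())"
```

```text
the job is handed in; nothing more can be done
None
```

The job is handed in with no verdict returned: the knife was laid on the stone's left part, drawn past the middle to about 49 mm right of centre, and is still held and pressed at about 7 N, an estimated 1° or less off flush.

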